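# Wedge the sagging cabinet door

### The job

The little cabinet's door has dropped on its worn hinges and must stand still while its hinge screws are seen to. Swing the door out square to the cabinet's front, then slide the wooden wedge, thin end first and flat on the bench, under the door's free end in line with the door, and tap it in until the door is held fast, without straining the hinges. Let go, and leave the other things on the bench where they are.

Things in the scene. Friction and masses are not known exactly. Their poses are not given: they have to be found in the camera images.
- cabinet_top (a point): Middle of the top of the small dark walnut collector's cabinet, 236 mm above the bench. Axes as hinge_foot. The carcass is 150 mm deep (x) and 170 mm wide (y), screwed down on two 14 mm battens that stick out 15 mm at either side. Its front face (at x = -75 mm from here) carries one door, hinged at the +y side.
- hinge_foot (a point): Point of the bench straight below the door's upright hinge axis. Axes: x level into the cabinet, square to its front; y along the front, away from the shut door's free edge; z up. The worn hinges have dropped 0 to 5 mm (not readable): the door's lower edge hangs 9 to 14 mm above the bench. Lifted from there they give 1 mm per 25 N: 6 N or more holds the door fast, over 16 N strains them.
- door (a joint): Door angle a about the hinge axis, rad: 0 shut, 1.571 square to the front, at most 2.3; friction 0.06 Nm. Flat door, 170 mm wide, 220 high, 16 thick, top edge 229 to 234 mm above the bench. From the hinge axis it reaches 170 mm along u = (-sin a, -cos a) and 16 mm along n = (-cos a, sin a) in hinge_foot's axes. A 22 mm knob stands on its n side at mid height by the free edge.
- wedge_grip (a point): Where to hold the plain brown wooden wedge lying flat on the bench: mid-width, 25 mm from its thick end, 12 mm above its underside. It is 160 mm long, 34 wide, 26 thick at the thick end, 4 at the thin end, 50 to 100 g; straight sloping top. Axes: x along it to the thin end (135 mm from here), z up. Friction of wood on wood and bench 0.45 to 0.75.
- loupe: Bystander: a black eyepiece loupe, 36 mm across and 40 mm high; its origin is under its middle.
- sample: Bystander: a walnut block with two oval inlays, 45 by 90 by 22 mm; its origin is under its middle.
- pot: Bystander: a small jar, 48 mm across and 55 mm high; its origin is under its middle.
Mind the look-alikes: they are no part of the job. There is more than one size of the part that bears wedge_grip; the job needs the smallest.

How it is judged:
On the way, in this order (a step that is already met when the one before it is completed fails the run):
1. the door stands square to the cabinet's front (within 0.12 rad) before the wedge bears on it (value of joint door between 1.451 and 1.691 rad and contact force between wedge and door below 0.5 N), for 0.2 s.
2. the wedge is under the door and lifts it with 6 N or more (contact force between wedge and door above 6 N), for 0.2 s.
At the end, for the whole second after the job is handed in: The door is square to the cabinet's front within 0.12 rad, held by the wedge alone: the wedge lies flat (0.06 rad) and at rest, in line with the door (0.3 rad), wedge_grip at least 20 mm outside the free edge, and bears on the door with 6 to 16 N (value of joint door between 1.451 and 1.691 rad and contact force between wedge and door between 6 and 16 N and angle between wedge_grip's own z axis and vertical below 0.06 rad and height (world z) of wedge_grip below 0.016 m and linear speed of wedge below 0.01 m/s and angle between the x axis of wedge_grip and the x axis of hinge_foot, either way round below 0.3 rad and x of wedge_grip in the frame of hinge_foot below -0.19 m); the robot touches nothing.
It fails at once if the wedge presses on the door with more than 16 N (hinges strained) (contact force between wedge and door above 16 N).
It fails at once if a bystander is moved by more than 30 mm (distance of any of loupe, sample, pot from where it was at the start of the episode above 0.03 m).
It also fails if it takes over 72 s, if anything falls off the work surface, if the arm or the gripper's body presses on something with over 40 N, if the wrist force passes 120 N, or if a joint passes its speed limit or range.

### The arm

A 6-joint arm with a two-finger parallel gripper is mounted at the origin on the work surface. World frame = base frame: x ahead of the robot, y to its left, z up, the work surface at z = 0. Lengths are in m, angles in rad, forces in N, time in s.
With the tool pointing down it reaches from about 0.35 to 0.85 m from the base axis. Payload 8.1 kg.
Tool frame: the origin (TCP) lies between the finger pads; the fingertips stand 11 mm ahead of it and the grasp point (between the pads) lies 8 mm behind it; y points along the fingers, x is the direction in which the jaws open and shut, and the axes are right-handed (so a half turn about y gives the same grasp; the last joint's range is limited). The gripper opens to 93 mm and grips with 3 to 60 N. Pads are 15 mm wide; open, the fingers measure 128 mm over their backs; the gripper's body (75 mm by 188 mm) begins 65 mm behind the grasp point.
Start: joints at [-1.259, 0.13, 1.488, -0, 1.523, -0.085], TCP at [0.232, -0.553, 0.193] pointing down, gripper open.
Joint ranges: [-2.96, 2.96], [-0.89, 2.26], [0.02, 2.5], [-1.34, 4.48], [0, 2.73], [-2.66, 2.66]. Speed limits (rad/s): [2.39, 2.39, 2.79, 3.14, 3.14, 3.14].

### API

Orientations are given as a rotation vector (axis times angle).
In Python, from plant import readout, optics, robot gives the robot as it stands.
- The arm moves only by the shell command python3 -m creep 'ROWS' [FORCE]. ROWS is JSON, a list that holds one entry, the list of rows, each a list of 7 numbers: the closure, from 0 (fully open) to 1 (shut), then the shift along the tool's x, y, z in cm, then the turn, a rotation vector about the tool's x, y, z in degrees. In form: [[[grip, x, y, z, wx, wy, wz], ...]]. A call has exactly 8 rows; each row shifts and turns the pose as measured when the row begins, along the tool's axes as they then stand; what a row does not reach is not made up. A row lasts 1/10 s, in which the tool goes at most 50 mm and 8.59 degrees, less where a joint would pass 70% of its speed; a pose out of reach is approached as far as the arm can. A call is refused whole if a number of a shift passes 5 or a number of a turn 8.59, either way. A call with a gripper value outside its range is refused whole. The fingers move at their own pace and stop on an object; FORCE is the grip in N (left out, the last holds). Time passes only in rows, so rows that do not move let the fingers close, or fill a call up. It gives the time, the measured TCP pose, the force and the opening at its end, in the units of the state.
- readout.read_state(): the state, without advancing time (a new reading comes with each control period).
- optics.read_camera(name): name is "scene" or "side" or "wrist"; returns a dict with "frame" (480x640x3 uint8, red, green, blue), "depth" (480x640 float32, m along the optical axis (not along the pixel's ray), 0 where there is no reading), "intrinsics" (3x3 intrinsics, pixels), "R" (3x3) and "t" (3): a world point X has camera coordinates R X + t. Camera axes: x right, y down, z forward; pixel columns grow to the right and rows downward; lengths in m; the calibration is good to about 2 mm. A picture is of the moment at which its call begins.
- robot.close_job(): hands the job in, once; it reports no verdict.
The state is a dict: "t": time; "q": joint angles; "dq": joint speeds; "joint_torque": joint torques, N m; "tool_pos": TCP position; "orientation": TCP orientation; "force": force on the tool from outside, world axes, zero at the start; "wrist_torque": the same for the moment, N m; "opening": finger opening in m.
Only numpy, scipy, OpenCV 4.12 (cv2) and the standard library are available. Lean on these libraries where they do the work, as an engineer would, in place of code of your own. Each camera call takes 0.05 s, during which the arm holds its last target. There are 200 camera calls.

## Working session

There is one attempt and no reset: what is moved stays moved. The work goes in short steps, Python scripts to look and compute and a shell command to move; the robot and the scene stay as the last step left them, time stands still between calls to the robot, and variables do not carry over. Pictures are saved under pics/ and viewed, about 8 in all and at most 12, crops included, and the job is handed in when it is done.

```bash
mkdir -p pics; ls; cat > h.py <<'E'
import numpy as np, cv2
from plant import readout, optics, robot
from scipy.spatial.transform import Rotation as R
def shot(n,f):
    c=optics.read_camera(n); cv2.imwrite('pics/%s.png'%f,c['frame'][:,:,::-1]); np.savez('pics/%s.npz'%f,**c); return c
def px(c,u,v):
    d=np.median([x for x in c['depth'][v-1:v+2,u-1:u+2].ravel() if x>0] or [np.nan])
    p=d*np.linalg.inv(c['intrinsics'])@[u,v,1]; return c['R'].T@(p-c['t'])
def plane(c,u,v,z):
    r=c['R'].T@np.linalg.inv(c['intrinsics'])@[u,v,1]; o=-c['R'].T@c['t']; return o+r*(z-o[2])/r[2]
def proj(c,X):
    p=c['intrinsics']@(c['R']@np.array(X)+c['t']); return p[:2]/p[2]
def st():
    s=readout.read_state(); M=R.from_rotvec(s['orientation']).as_matrix()
    print(s['t'],np.round(s['tool_pos'],4),'x',np.round(M[:,0],3),'y',np.round(M[:,1],3),'z',np.round(M[:,2],3),'F',np.round(s['force'],1),'op',s['opening'],'q',np.round(s['q'],2)); return s,M
E
python3 -c "
from h import *
st()
a=shot('scene','s0');b=shot('side','d0')
for c in (a,b): print(-c['R'].T@c['t'],c['R'][2],c['intrinsics'][0,0])
"
```

```text
pics
0.0 [ 0.2317 -0.5528  0.192 ] x [ 0.386 -0.922 -0.002] y [-0.001  0.002 -1.   ] z [0.922 0.386 0.   ] F [-0.4  0.7 -0.2] op 0.09312326297570907 q [-1.26  0.13  1.49  0.    1.52 -0.09]
[ 1.18394675 -0.02109332  0.89185399] [-0.6850401  -0.02494039 -0.72807831] 476.15305789858775
[ 0.43316591 -1.0619816   0.78704384] [ 0.05864134  0.85042102 -0.52282434] 476.9855711171714
```

View pics/s0.png

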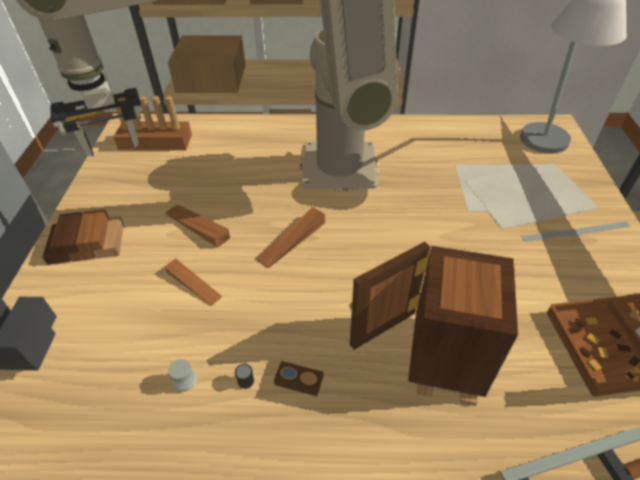

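View pics/d0.png

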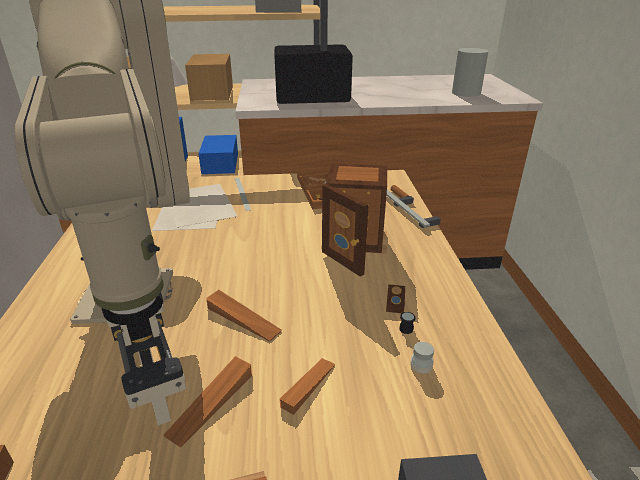

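The scene view shows the cabinet at (465,315) with its door part open, free edge at about (352,320), and wedges at (198,225), (192,281) and (292,237). The pot is at (181,375), the loupe at (244,375) and the sample at (299,378). The side view agrees. The wedge at scene (192,281), side (307,387), looks smallest. Next I'll measure.

```bash
cat > m.py <<'E'
from h import *
def cloud(c):
    v,u=np.mgrid[0:480,0:640]; d=c['depth']; K=np.linalg.inv(c['intrinsics'])
    P=(np.stack([u,v,np.ones_like(u)],-1)@K.T)*d[...,None]
    return (P-c['t'])@c['R'], d>0
def rect(P):
    (cx,cy),(w,h),a=cv2.minAreaRect((P[:,:2]*1000).astype(np.float32)); 
    b=cv2.boxPoints(((cx,cy),(w,h),a)); return np.round([cx,cy,w,h,a],1),np.round(b).astype(int).tolist()
E
python3 - <<'E'
from m import *
for f in ('s0','d0'):
    c=np.load(f'pics/{f}.npz'); P,ok=cloud(c); z=P[...,2]
    print(f)
    dom=ok&(P[...,0]>.2)&(P[...,0]<1.0)&(abs(P[...,1])<.6)
    m=(dom&(z>.0045)&(z<.09)).astype(np.uint8)
    n,l,s,_=cv2.connectedComponentsWithStats(m)
    for i in range(1,n):
        if s[i,4]>150:
            Q=P[l==i]; r=rect(Q); print(s[i].tolist(),r[0],r[1],'z',np.round(np.percentile(Q[:,2],[2,50,98]),4))
            if r[0][2]>100 or r[0][3]>100:
                mx=Q[Q[:,2]>np.percentile(Q[:,2],90)].mean(0); print('   high end',np.round(mx,3))
    for lo,hi in ((.2345,.242),(.222,.2345)):
        m=dom&(z>lo)&(z<hi)&(P[...,1]>-.1)
        if m.sum()>50:
            n,l,s,_=cv2.connectedComponentsWithStats(m.astype(np.uint8))
            for i in range(1,n):
                if s[i,4]>60: Q=P[l==i]; print(lo,s[i].tolist(),*rect(Q),np.round(np.median(Q[:,2]),4))
E
```

```text
s0
[165, 206, 65, 41, 1121] [ 264.6 -379.8  221.3   62.5   53.2] [[173, -450], [223, -487], [356, -310], [306, -273]] z [0.0055 0.0203 0.0359]
   high end [ 0.327 -0.31   0.035]
[257, 207, 68, 60, 1374] [ 316.7 -130.4   72.3  215.5   48.4] [[212, -86], [373, -229], [421, -175], [260, -32]] z [0.0055 0.019  0.0357]
   high end [ 0.255 -0.066  0.034]
[94, 216, 31, 42, 724] [ 3.145e+02 -5.803e+02  1.538e+02  3.990e+01  5.000e-01] [[237, -561], [238, -601], [392, -599], [391, -560]] z [0.0054 0.0308 0.0615]
   high end [ 0.372 -0.596  0.057]
[165, 258, 57, 46, 925] [ 465.2 -359.4  185.6   46.2   49.8] [[388, -415], [423, -445], [543, -303], [507, -274]] z [0.0051 0.0151 0.0279]
   high end [ 0.432 -0.404  0.027]
[349, 292, 146, 114, 3688] [687.8 143.7 250.8 176.3  28.8] [[535, 161], [620, 6], [840, 127], [755, 281]] z [0.0114 0.0465 0.0885]
   high end [0.677 0.157 0.086]
[547, 298, 93, 100, 5267] [633.5 544.8 213.7 139.1   7.9] [[518, 599], [537, 461], [749, 491], [730, 628]] z [0.005  0.0094 0.0327]
   high end [0.637 0.508 0.032]
[168, 358, 29, 34, 698] [ 716.9 -327.6   78.6   48.5   
[... 1985 characters left out ...]
4] [ 268.7 -385.3  215.2   49.9   52.4] [[183, -455], [223, -486], [354, -315], [315, -285]] z [0.0054 0.0173 0.0334]
   high end [ 0.322 -0.315  0.032]
[280, 359, 53, 54, 1033] [ 469.2 -354.2  158.2   37.    52.7] [[407, -406], [436, -428], [532, -302], [502, -280]] z [0.005  0.015  0.0254]
   high end [ 0.428 -0.408  0.025]
[230, 471, 37, 9, 173] [ 355.5 -584.7   58.4   36.5    8.8] [[324, -571], [329, -607], [387, -598], [382, -562]] z [0.0272 0.03   0.0616]
0.2345 [332, 164, 51, 20, 484] [646.8 225.  134.9 144.9  70.9] [[556, 185], [693, 138], [737, 265], [600, 312]] 0.2356
0.222 [322, 163, 65, 47, 1099] [637.  163.1 286.3 178.4  78.7] [[521, 40], [696, 5], [753, 286], [578, 321]] 0.2324
```

```bash
python3 - <<'E'
import cv2,numpy as np
a=cv2.imread('pics/s0.png')[230:420,330:540]; b=cv2.imread('pics/d0.png')[150:290,270:400]
a=cv2.resize(a,None,fx=2.1,fy=2.1,interpolation=cv2.INTER_CUBIC);b=cv2.resize(b,(350,int(140*350/130)),interpolation=cv2.INTER_CUBIC)
o=np.zeros((400,800,3),np.uint8);o[:a.shape[0],:a.shape[1]]=a;o[:b.shape[0],445:795]=b
cv2.imwrite('pics/crop1.png',o)
E
```

```text
(no output)
```

View pics/crop1.png

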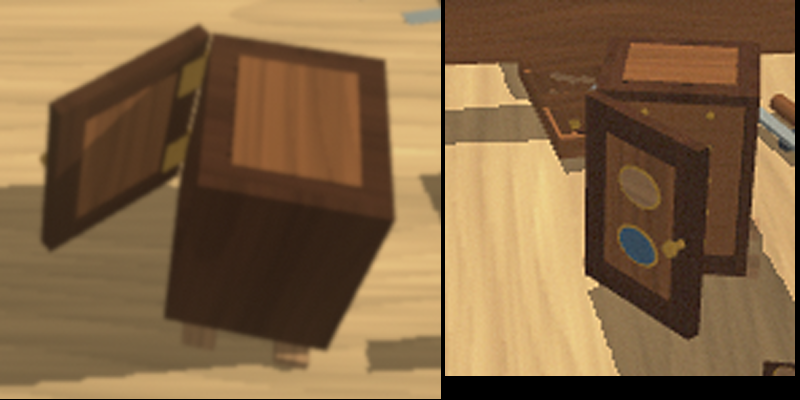

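The crop shows the door open about 0.76 rad, hinged at the cabinet's low-x front corner, with the knob side facing the robot. I have to push it from the inside face. I'll move over to the free space inside the door first.

```bash
python3 -m creep '[[[1,-1.96,0,4.26,0,0,0],[1,-1.96,0,4.26,0,0,0],[1,-1.96,0,4.26,0,0,0],[1,-1.96,0,4.26,0,0,0],[1,-1.96,0,4.26,0,0,0],[1,-1.96,0,4.26,0,0,0],[1,-1.96,0,4.26,0,0,0],[1,-1.96,0,4.26,0,0,0]]]' 20; python3 -c "
from h import *
st()"
```

```text
t: 0.9
tool_pos: [0.4885, -0.2701, 0.1877]
orientation: [-1.366, 0.927, -0.915]
force: [0.6, 0.2, 0.7]
opening: 0.0334
0.9 [ 0.4885 -0.2701  0.1877] x [ 0.376 -0.927 -0.007] y [-0.005  0.006 -1.   ] z [ 0.927  0.376 -0.003] F [0.6 0.2 0.7] op 0.0333647172362858 q [-0.6   0.03  1.61  0.    1.52  0.59]
```

```bash
python3 -m creep '[[[1,-1.95,-0.1,4.2,0,0,0],[1,-1.95,-0.1,4.2,0,0,0],[1,-1.95,-0.1,4.2,0,0,0],[1,-1.95,-0.1,4.2,0,0,0],[1,-1.95,-0.1,4.2,0,4,0],[1,-1.95,-0.1,4.2,0,4,0],[1,-1.95,-0.1,4.2,0,4,0],[1,-1.95,-0.1,4.2,0,4,0]]]'; python3 -c "
from h import *
st()"
```

```text
t: 1.7
tool_pos: [0.7608, 0.0014, 0.1913]
orientation: [-1.257, 1.147, -1.126]
force: [-0.2, -1.3, 1.0]
opening: 0.0005
1.7 [0.7608 0.0014 0.1913] x [ 0.099 -0.995 -0.008] y [-0.011  0.007 -1.   ] z [ 0.995  0.099 -0.01 ] F [-0.2 -1.3  1. ] op 0.000526259426520247 q [-0.07  0.6   0.92  0.01  1.64  1.4 ]
```

```bash
python3 -m creep '[[[1,-1.9,0,-0.3,0,4.4,0],[1,-1.9,0,-0.3,0,4.4,0],[1,-1.9,0,-0.3,0,4.4,0],[1,-1.9,0,-0.3,0,4.4,0],[1,0,0,-1.4,0,0,0],[1,0,0,-1.4,0,0,0],[1,0,0,-1.4,0,0,0],[1,0,0,-1.4,0,0,0]]]'; python3 -c "
from h import *
st(); shot('scene','s1')"
```

```text
t: 2.5
tool_pos: [0.6938, 0.0999, 0.1732]
orientation: [-1.122, 1.397, -1.348]
force: [0.2, 0.9, 0.6]
opening: 0.0005
2.5 [0.6938 0.0999 0.1732] x [-0.216 -0.976  0.   ] y [-0.035  0.007 -0.999] z [ 0.976 -0.216 -0.035] F [0.2 0.9 0.6] op 0.0005174928210529908 q [0.06 0.45 1.14 0.01 1.58 1.85]
```

View pics/s1.png

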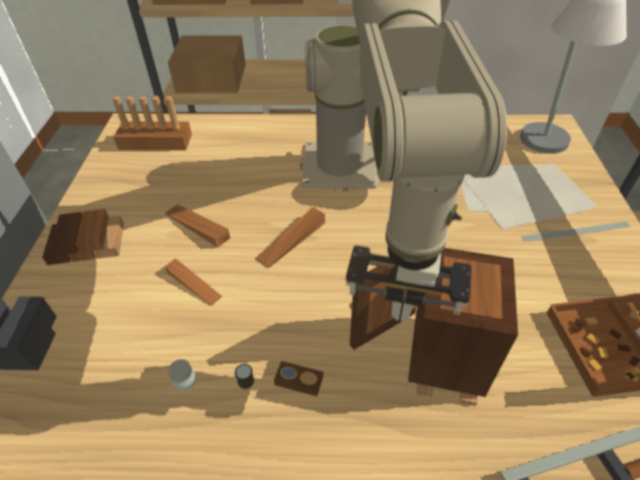

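The fingers are inside the door, at about (403,310), over the gap between door and cabinet. I'll raise slightly and sweep.

```bash
python3 -m creep '[[[1,0.5,-1.2,0,-1,0,0],[1,0.5,-1.2,0,-1,0,0],[1,0.9,0,-1.2,0,0,0],[1,0.9,0,-1.2,0,0,0],[1,0.9,0,-1.2,0,0,0],[1,0.9,0,-1.2,0,0,0],[1,0.9,0,-1.2,0,0,0],[1,0.9,0,-1.2,0,0,0]]]'; python3 -c "
from h import *
st()"
```

```text
t: 3.35
tool_pos: [0.6068, 0.0524, 0.1989]
orientation: [-1.152, 1.43, -1.323]
force: [0.7, 0.6, 0.6]
opening: 0.0001
3.35 [0.6068 0.0524 0.1989] x [-0.214 -0.977  0.001] y [-0.077  0.016 -0.997] z [ 0.974 -0.213 -0.079] F [0.7 0.6 0.6] op 7.172376871935211e-05 q [-0.01  0.24  1.36  0.02  1.62  1.78]
```

```bash
python3 -m creep '[[[1,0.6,0.1,-0.9,1.1,0,0],[1,0.6,0.1,-0.9,1.1,0,0],[1,0.6,0.1,-0.9,1.1,0,0],[1,0.5,0,-0.8,1.1,0,0],[1,0.5,0,-0.7,0,0,0],[1,0.4,0,-0.6,0,0,0],[1,0.2,0,-0.4,0,0,0],[1,0,0,-0.2,0,0,0]]]'; cat > door.py <<'E'
from m import *
import sys
def door(f):
    c=shot('scene',f); P,ok=cloud(c); H=np.array([.558,.167])
    D=P[...,:2]-H; r=np.hypot(D[...,0],D[...,1])
    m=ok&(P[...,2]>.224)&(P[...,2]<.2385)&(r<.2)&(D@[.206,.978]<-.004)
    n,l,s,_=cv2.connectedComponentsWithStats(m.astype(np.uint8)); i=1+np.argmax(s[1:,4]); Q=P[l==i]
    print('n',len(Q),*rect(Q))
    vx,vy,x,y=cv2.fitLine(Q[:,:2].astype(np.float32),cv2.DIST_HUBER,0,.001,.001).ravel()
    if vy>0: vx,vy=-vx,-vy
    print('dir',vx,vy,'at',x,y,'a=',np.arctan2(-(vx*.206+vy*.978),-(-vx*.978+vy*.206)),'rmax',r[l==i].max())
if __name__=='__main__': st(); door(sys.argv[1])
E
python3 door.py s2
```

```text
t: 4.15
tool_pos: [0.5444, 0.0286, 0.1966]
orientation: [-1.1, 1.368, -1.367]
force: [0.3, 0.6, 0.6]
opening: 0.0004
4.15 [0.5444 0.0286 0.1966] x [-0.215 -0.977  0.001] y [-0.001 -0.    -1.   ] z [ 0.977 -0.215 -0.001] F [0.3 0.6 0.6] op 0.0003596066799718745 q [-0.04 -0.02  1.64 -0.    1.52  1.75]
n 602 [540.  105.5 118.6  20.8  81. ] [[520, 49], [541, 45], [560, 162], [539, 166]]
dir -0.1553931 -0.9878527 at 0.54313666 0.10003082 a= 1.5192224 rmax 0.12292129139928588
```

```bash
python3 -m creep '[[[1,0,0,-0.3,0,0,0],[1,0,0,-0.3,0,0,0],[1,0,0,-0.1,0,0,0],[1,0,0,1,0,0,0],[1,0,0,2,0,0,0],[1,0,-2,1,0,0,0],[1,0,-3,0,0,0,0],[1,0,-4,0,0,0,0]]]'; python3 door.py s3
```

```text
t: 5.0
tool_pos: [0.5767, 0.0216, 0.28]
orientation: [-1.112, 1.378, -1.36]
force: [-0.1, 0.9, 0.2]
opening: 0.0001
5.0 [0.5767 0.0216 0.28  ] x [-0.214 -0.977  0.003] y [-0.016  0.    -1.   ] z [ 0.977 -0.214 -0.015] F [-0.1  0.9  0.2] op 6.876174826012994e-05 q [-0.05  0.07  1.4  -0.    1.69  1.74]
n 825 [532.5  83.8 165.5  19.5  77.9] [[506, 5], [525, 1], [559, 163], [540, 167]]
dir -0.2080271 -0.97812307 at 0.53688174 0.085109845 a= 1.5727545 rmax 0.16981320955551027
```

The door stands at a ≈ 1.573, with the middle of its free end at (0.5155, 0.003). Now to the wedge.

```bash
python3 -m creep '[[[0,4.7,0,0,0,0,0],[0,4.7,0,0,0,0,0],[0,4.7,0,0,0,0,0],[0,4.7,0,0,0,0,0],[0,2.8,0,-0.6,0,-8,0],[0,2.8,0,-0.6,0,-8,0],[0,2.8,0,-0.8,0,-8,0],[0,2.8,0,-1,0,-8,0]]]'; python3 -c "
from h import *
st()"
```

```text
t: 5.85
tool_pos: [0.5154, -0.2831, 0.2933]
orientation: [-1.359, 0.927, -0.938]
force: [-0.1, 0.4, 0.0]
opening: 0.0595
5.85 [ 0.5154 -0.2831  0.2933] x [ 0.361 -0.933  0.004] y [ 0.007 -0.002 -1.   ] z [0.933 0.361 0.006] F [-0.1  0.4  0. ] op 0.05947468220242243 q [-0.59  0.07  1.37  0.    1.69  0.61]
```

```bash
python3 -m creep '[[[0,1.7,0,-2.3,0,0,0],[0,1.7,0,-2.3,0,0,0],[0,1.7,0,-2.3,0,0,0],[0,1.7,0,-2.3,0,0,0],[0,0,0,0,0,-7.8,0],[0,0,0,0,0,-7.8,0],[0,0,0,0,0,-7.8,0],[0,0,0,0,0,-7.6,0]]]'; python3 -c "
from h import *
st();c=shot('wrist','w0'); print(-c['R'].T@c['t'],c['R']); shot('side','d1'); shot('scene','s4')"
```

```text
t: 6.65
tool_pos: [0.4525, -0.393, 0.29]
orientation: [-1.512, 0.498, -0.51]
force: [-0.3, 0.1, -0.2]
opening: 0.0935
6.65 [ 0.4525 -0.393   0.29  ] x [ 0.8   -0.6    0.007] y [ 0.007 -0.002 -1.   ] z [0.6   0.8   0.002] F [-0.3  0.1 -0.2] op 0.09350073483959415 q [-0.8   0.1   1.34  0.    1.69 -0.16]
[ 0.49515678 -0.33528195  0.48078164] [[ 0.79954721 -0.60056196  0.00704229]
 [-0.5809666  -0.7703792   0.26266652]
 [-0.15232229 -0.21410562 -0.96486098]]
```

View pics/w0.png

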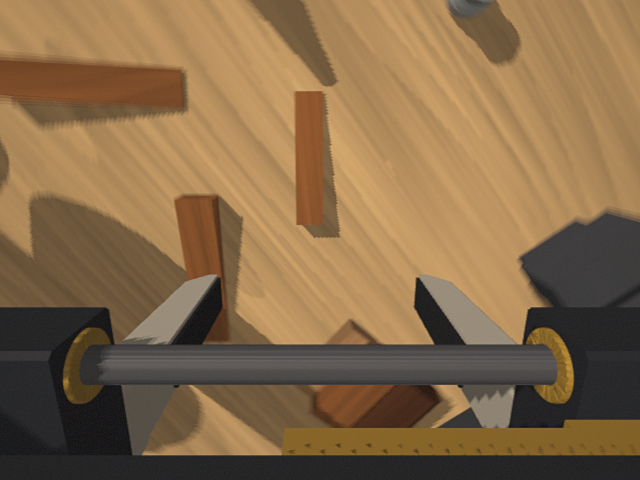

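The wrist view shows the small wedge with its two ends at rows 91 and 224, columns about 295–324. It lies nearly parallel to the tool's z.

```bash
python3 - <<'E'
from m import *
c=np.load('pics/w0.npz'); P,ok=cloud(c); f=c['frame'].astype(int)
m=ok&(f[...,0]-f[...,2]>60)&(f[...,1]<105); m[:80]=0;m[240:]=0;m[:,:280]=0;m[:,345:]=0
n,l,s,_=cv2.connectedComponentsWithStats(m.astype(np.uint8)); i=1+np.argmax(s[1:,4]);print(s[i]); Q=P[l==i]
print(rect(Q),np.percentile(Q[:,2],[1,50,99]))
vx,vy,x,y=cv2.fitLine(Q[:,:2].astype(np.float32),cv2.DIST_L2,0,.001,.001).ravel();print(vx,vy,x,y)
A=np.c_[Q[:,:2],np.ones(len(Q))]; k=np.linalg.lstsq(A,Q[:,2],rcond=None)[0]; print('slope',k[:2],np.hypot(*k[:2]))
for u,v,z in((294,91,.004),(323,92,.004),(297,224,.026),(323,224,.026)): print(u,v,np.round(plane(c,u,v,z),4),np.round(px(c,u,v+(3 if v<100 else -3)),4))
# cross-check from side cam d1
c=np.load('pics/d1.npz');P,ok=cloud(c)
d=P[...,:2]-[.47,-.354]; m=ok&(np.hypot(d[...,0],d[...,1])<.1)&(P[...,2]>.003)&(P[...,2]<.035); Q=P[m]; 
A=np.c_[Q[:,:2],np.ones(len(Q))]; 
if len(Q)>99: print('side',len(Q),rect(Q))
E
```

```text
[ 295   91   31  135 3727]
(array([ 471.1, -357.3,  166.7,   36.4,   53.1]), [[407, -413], [436, -435], [536, -302], [507, -280]]) [-0.00154347  0.01326133  0.0252204 ]
0.60205317 0.79845595 0.4734411 -0.35269147
slope [-0.14935423 -0.05136081] 0.15793865616959257
294 91 [ 0.5056 -0.2793  0.004 ] [ 0.5036 -0.2814 -0.0008]
323 92 [ 0.5327 -0.3011  0.004 ] [ 0.5308 -0.3037  0.0031]
297 224 [ 0.4122 -0.4074  0.026 ] [ 0.4143 -0.4046  0.0244]
323 224 [ 0.4383 -0.427   0.026 ] [ 4.374e-01 -4.290e-01 -2.000e-04]
side 1112 (array([ 482.5, -357.8,  168.5,  174.3,   18.3]), [[375, -301], [430, -467], [590, -414], [535, -249]])
```

```bash
python3 -m creep '[[[0,-0.2,3,-0.25,0,0,0],[0,-0.2,3,-0.25,0,0,0],[0,-0.2,3,-0.25,0,0,0],[0,-0.2,3,-0.25,0,0,0],[0,0,3,-0.1,0,0,0],[0,0,3,-0.1,0,0,0],[0,0,3,0,0,0,0],[0,0,2,0,0,0,0]]]'; python3 -c "
from h import *
st()"
```

```text
t: 7.6
tool_pos: [0.4456, -0.4025, 0.0575]
orientation: [-1.508, 0.525, -0.555]
force: [0.0, 1.1, -0.6]
opening: 0.0929
7.6 [ 0.4456 -0.4025  0.0575] x [ 0.771 -0.636  0.02 ] y [ 0.016 -0.012 -1.   ] z [0.637 0.771 0.001] F [ 0.   1.1 -0.6] op 0.09291228961389972 q [-0.82  0.21  1.65  0.    1.26 -0.13]
```

```bash
python3 -m creep '[[[0,-0.3,0.6,0,0,-1,0.4],[0,-0.3,0.6,0,0,-1,0.4],[0,-0.2,0.6,0.1,0,-0.7,0.4],[0,0,0.6,0,0,0,0],[0,0,0.6,0,0,0,0],[0,0,0.5,0,0,0,0],[0,0,0.4,0,0,0,0],[0,0,0.2,0,0,0,0]]]'; python3 -c "
from h import *
st()"
```

```text
t: 8.4
tool_pos: [0.4408, -0.3971, 0.0147]
orientation: [-1.51, 0.508, -0.506]
force: [-0.2, 1.4, 0.6]
opening: 0.0929
8.4 [ 0.4408 -0.3971  0.0147] x [ 0.797 -0.604 -0.002] y [-0.001  0.001 -1.   ] z [0.604 0.797 0.001] F [-0.2  1.4  0.6] op 0.09286829414724294 q [-0.82  0.27  1.67  0.    1.2  -0.17]
```

```bash
python3 -m creep '[[[1,0,0,0,0,0,0],[1,0,0,0,0,0,0],[1,0,0,0,0,0,0],[1,0,0,0,0,0,0],[1,0,0,0,0,0,0],[1,0,0,0,0,0,0],[1,0,0,0,0,0,0],[1,0,0,0,0,0,0]]]' 40;  python3 -c "
from h import *
st()"; python3 -m creep '[[[1,0,-1,0,0,0,0],[1,0,-1,0,0,0,0],[1,0,-1,0,0,0,0],[1,0,-1,0,0,0,0],[1,0,0,0,0,0,0],[1,0,0,0,0,0,0],[1,0,0,0,0,0,0],[1,0,0,0,0,0,0]]]'; python3 -c "
from h import *
st();shot('wrist','w1')"
```

```text
t: 9.2
tool_pos: [0.4412, -0.3976, 0.0155]
orientation: [-1.51, 0.508, -0.507]
force: [0.6, -0.6, 0.3]
opening: 0.0337
9.2 [ 0.4412 -0.3976  0.0155] x [ 0.797 -0.604 -0.   ] y [-0.  0. -1.] z [0.604 0.797 0.   ] F [ 0.6 -0.6  0.3] op 0.033730793549961086 q [-0.82  0.27  1.67  0.    1.21 -0.17]
t: 10.0
tool_pos: [0.4419, -0.3983, 0.0608]
orientation: [-1.511, 0.506, -0.509]
force: [0.3, 0.0, 0.9]
opening: 0.0002
10.0 [ 0.4419 -0.3983  0.0608] x [ 0.797 -0.604  0.002] y [ 0.002 -0.002 -1.   ] z [ 0.604  0.797 -0.   ] F [0.3 0.  0.9] op 0.00016063569660561999 q [-0.82  0.21  1.64  0.    1.28 -0.17]
```

View pics/w1.png

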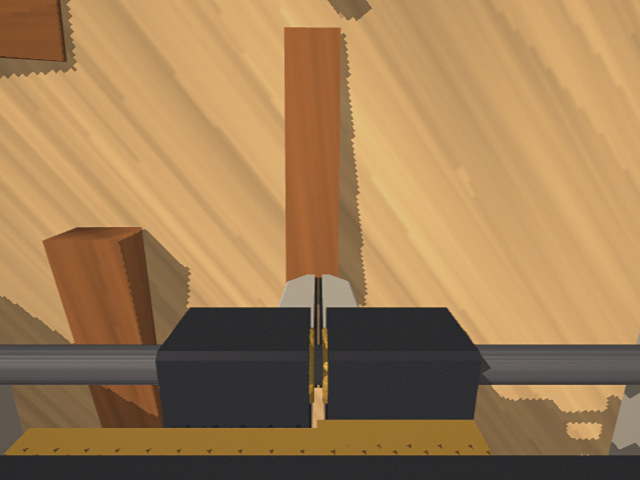

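The fingers were still on their way shut when I lifted, so they closed over the wedge. It's still lying straight below them. I'll open, go back down and close for longer.

```bash
python3 -m creep '[[[0,0,0,0,0,0,0],[0,0,0,0,0,0,0],[0,0,0,0,0,0,0],[0,0,0,0,0,0,0],[0,0,0,0,0,0,0],[0,0,0,0,0,0,0],[0,0,0,0,0,0,0],[0,0,0,0,0,0,0]]]' ; python3 -c "
from m import *
st();c=shot('wrist','w2');P,ok=cloud(c); f=c['frame'].astype(int)
m=ok&(f[...,0]-f[...,2]>60)&(f[...,1]<115); m[:,:270]=0;m[:,360:]=0
n,l,s,_=cv2.connectedComponentsWithStats(m.astype(np.uint8)); i=1+np.argmax(s[1:,4]);print(s[i]); Q=P[l==i]
print(rect(Q)); print(cv2.fitLine(Q[:,:2].astype(np.float32),cv2.DIST_L2,0,.001,.001).ravel())
"
```

```text
t: 10.85
tool_pos: [0.4412, -0.3975, 0.0591]
orientation: [-1.51, 0.508, -0.507]
force: [0.6, 0.2, 0.1]
opening: 0.0597
10.85 [ 0.4412 -0.3975  0.0591] x [ 0.797 -0.604 -0.   ] y [-0.     0.001 -1.   ] z [0.604 0.797 0.   ] F [0.6 0.2 0.1] op 0.05973864384886201 q [-0.82  0.22  1.64  0.    1.28 -0.17]
[  286    27    74   265 15590]
(array([ 474.4, -362.4,  172.5,   49.1,   53.2]), [[403, -417], [442, -446], [546, -308], [506, -279]])
[ 0.60206574  0.7984465   0.47578827 -0.35204026]
```

```bash
python3 -m creep '[[[0,0,0.7,0,0,0,0],[0,0,0.8,0,0,0,0],[0,0,0.8,0,0,0,0],[0,0,0.8,0,0,0,0],[0.6,0,0.7,0,0,0,0],[1,0,0.4,0,0,0,0],[1,0,0.1,0,0,0,0],[1,0,0,0,0,0,0]]]' 40; python3 -m creep '[[[1,0,0,0,0,0,0],[1,0,0,0,0,0,0],[1,0,0,0,0,0,0],[1,0,0,0,0,0,0],[1,0,0,0,0,0,0],[1,0,0,0,0,0,0],[1,0,0,0,0,0,0],[1,0,0,0,0,0,0]]]' 40;  python3 -m creep '[[[1,0,0,0,0,0,0],[1,0,0,0,0,0,0],[1,0,0,0,0,0,0],[1,0,0,0,0,0,0],[1,0,0,0,0,0,0],[1,0,0,0,0,0,0],[1,0,0,0,0,0,0],[1,0,0,0,0,0,0]]]' 40; python3 -c "
from h import *
st()"
```

```text
t: 11.7
tool_pos: [0.4402, -0.3965, 0.0106]
orientation: [-1.509, 0.51, -0.505]
force: [0.2, -0.6, -0.5]
opening: 0.0655
t: 12.5
tool_pos: [0.4413, -0.3976, 0.0125]
orientation: [-1.51, 0.507, -0.508]
force: [0.6, 0.1, 0.2]
opening: 0.0024
t: 13.3
tool_pos: [0.4412, -0.3975, 0.0123]
orientation: [-1.51, 0.508, -0.507]
force: [0.5, -0.0, 0.4]
opening: 0.0007
13.3 [ 0.4412 -0.3975  0.0123] x [ 0.797 -0.604 -0.   ] y [ 0.  0. -1.] z [0.604 0.797 0.   ] F [ 0.5 -0.   0.4] op 0.0007434926861109629 q [-0.82  0.27  1.67  0.    1.2  -0.17]
```

The fingers shut on nothing at bench height, so I'll look.

```bash
python3 -m creep '[[[0,0,0,0,0,0,0],[0,0,0,0,0,0,0],[0,0,0,0,0,0,0],[0,0,0,0,0,0,0],[0,0,0,0,0,0,0],[0,0,0,0,0,0,0],[0,0,0,0,0,0,0],[0,0,0,0,0,0,0]]]' ;python3 - <<'E'
from h import *
a=shot('wrist','w3')['frame'][:,:,::-1]; c=shot('side','d2'); b=c['frame'][330:450,200:360,::-1]; shot('scene','s5')
o=np.hstack([cv2.resize(a,(400,300)),cv2.resize(b,(400,300),interpolation=cv2.INTER_CUBIC)]); cv2.imwrite('pics/c3.png',o)
E
```

```text
t: 14.1
tool_pos: [0.4412, -0.3975, 0.0123]
orientation: [-1.51, 0.508, -0.507]
force: [-0.1, -0.0, -0.9]
opening: 0.0598
```

View pics/c3.png

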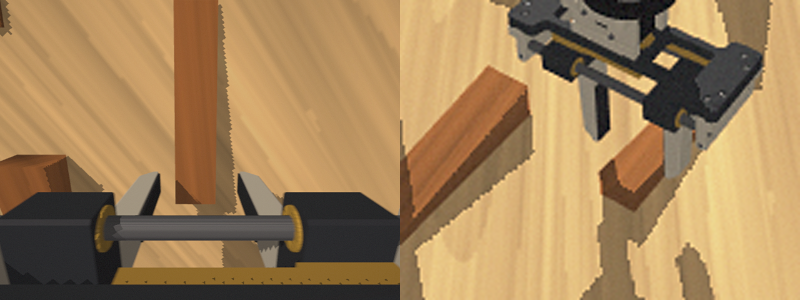

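```bash
python3 - <<'E'
from m import *
s,M=st(); T=np.array(s['tool_pos'])
def loc(X): return np.round((X-T)@M*1000,1)
c=np.load('pics/w3.npz'); print('cam',-c['R'].T@c['t'])
for u,v,z in((282,325,.026),(345,326,.026)): print('thick corner',np.round(plane(c,u,v,z),4),'tool',loc(plane(c,u,v,z)))
for u,v in((300,150),(300,250),(300,300),(310,318),(250,285),(390,285),(248,300),(395,300)):
    X=px(c,u,v); print(u,v,np.round(X,4),loc(X), c['frame'][v,u])
print('tip proj',proj(c,T+M@[.03,.011,.0075]),proj(c,T+M@[-.03,.011,.0075]),proj(c,T+M@[.03,.011,-.0075]))
for f in ('d2','s5','d1'):
    c=np.load(f'pics/{f}.npz')
    print(f,'pred thick top corners',[np.round(proj(c,(x,y,.026))) .tolist() for x,y in((.4122,-.4074),(.4383,-.427))],'thin',np.round(proj(c,(.519,-.290,.004))), 'tcp',np.round(proj(c,T)))
c=np.load('pics/s5.npz'); P,ok=cloud(c)
for v in range(255,310,6): print(v,[int(1000*P[v,u,2]) for u in range(160,232,6)])
E
```

```text
14.25 [ 0.4412 -0.3975  0.0124] x [ 0.797 -0.604 -0.   ] y [ 0.  0. -1.] z [0.604 0.797 0.   ] F [-0.3 -0.   0.7] op 0.07236503250033137 q [-0.82  0.27  1.67  0.    1.2  -0.17]
cam [ 0.48534613 -0.34050767  0.20301848]
thick corner [ 0.4118 -0.4063  0.026 ] tool [-18.2 -13.6 -24.8]
thick corner [ 0.4379 -0.4268  0.026 ] tool [ 15.  -13.6 -25.4]
300 150 [ 0.4738 -0.3411  0.0129] [-8.2 -0.5 64.6] [151  94  49]
300 250 [ 0.4433 -0.3807  0.0196] [-8.5 -7.2 14.6] [154  95  49]
300 300 [ 0.4273 -0.4016  0.0233] [ -8.7 -10.9 -11.7] [146  90  49]
310 318 [ 0.4256 -0.4125  0.0247] [ -3.4 -12.3 -21.4] [129  80  44]
250 285 [ 0.4213 -0.3743  0.0464] [-30.  -34.    6.5] [51 47 43]
390 285 [ 0.472  -0.4106  0.0505] [ 32.5 -38.1   8.2] [163 151 130]
248 300 [ 0.4197 -0.3772  0.0552] [-29.4 -42.8   3.2] [19 19 18]
395 300 [ 0.4712 -0.411   0.0641] [ 32.  -51.8   7.3] [156 143 125]
tip proj [369.43276394 252.33901982] [263.75728391 252.37331484] [368.49005296 277.0549365 ]
d2 pred thick top corners [[281.0, 399.0], [294.0, 406.0]] thin [328. 361.] tcp [295. 399.]
s5 pred thick top corners [[174.0, 259.0], [163.0, 267.0]] thin [215. 300.] tcp [176. 271.]
d1 pred thick top corners [[281.0, 399.0], [294.0, 406.0]] thin [328. 361.] tcp [295. 399.]
255 [133, 0, 1, 3, 1, 2, 1, 0, 4, 2, 2, 3]
261 [0, 2, 27, 25, 2, 2, 1, 2, 2, 2, 2, 0]
267 [71, 26, 28, 22, 23, 2, 1, 1, 0, 2, 1, 4]
273 [53, 2, 21, 20, 22, 23, 2, 0, 0, 1, 1, 0]
279 [4, 0, 2, 14, 16, 18, 16, 0, 1, 1, 3, 2]
285 [3, 0, 0, 2, 3, 15, 14, 15, 13, 2, 0, 1]
291 [1, 0, 0, 0, 3, -1, 14, 11, 11, 7, 0, 0]
297 [2, 4, 3, 3, 2, 1, 1, 10, 11, 5, 4, 0]
303 [1, 0, 3, 2, 2, 0, 0, 0, 6, 2, 1, -1]
309 [0, 2, 1, 1, 2, 1, 0, 2, 0, 0, 1, 3]
```

```bash
python3 - <<'E'
import cv2,numpy as np
a=cv2.imread('pics/s5.png')[225:325,140:260]; b=cv2.imread('pics/w3.png')[200:440,180:480]
cv2.imwrite('pics/c4.png',np.hstack([cv2.resize(a,(400,333),interpolation=cv2.INTER_CUBIC),cv2.resize(b,(400,333))]))
E
```

```text
(no output)
```

View pics/c4.png

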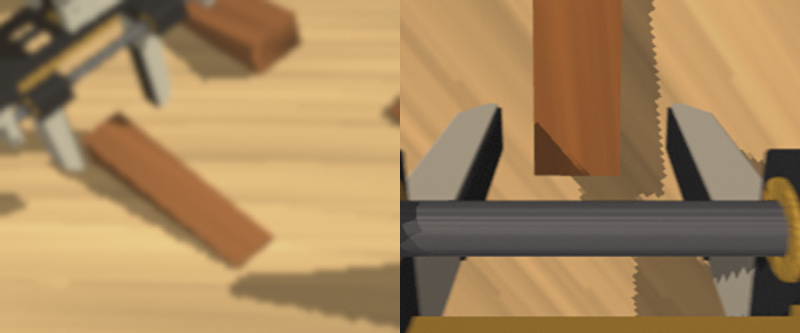

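```bash
python3 - <<'E'
from m import *
s,M=st(); T=np.array(s['tool_pos'])
c=np.load('pics/w3.npz'); print(c['intrinsics'][0]); P,ok=cloud(c); L=(P-T)@M*1000
for u in (252,256,386,381,392):
    print(u,[(v,L[v,u].astype(int).tolist()) for v in range(268,300,5)])
for f,ps in (('d2',((309,402),(278,386))),('s5',())):
    c=np.load(f'pics/{f}.npz'); 
    for dy in (-.034,.011): print(f,dy,[np.round(proj(c,T+M@[x,dy,0])).tolist() for x in(.034,-.034)])
E
```

```text
14.25 [ 0.4412 -0.3975  0.0124] x [ 0.797 -0.604 -0.   ] y [ 0.  0. -1.] z [0.604 0.797 0.   ] F [-0.3 -0.   0.7] op 0.07236503250033137 q [-0.82  0.27  1.67  0.    1.2  -0.17]
[372.57329851   0.         317.89726394]
252 [(268, [-37, 13, -2]), (273, [-37, 13, -6]), (278, [-30, -25, 6]), (283, [-29, -30, 6]), (288, [-29, -32, 4]), (293, [-29, -33, 2]), (298, [-29, -34, 0])]
256 [(268, [-35, 12, -2]), (273, [-35, 14, -6]), (278, [-35, 13, -8]), (283, [-35, 13, -12]), (288, [-35, 12, -15]), (293, [-35, 12, -18]), (298, [-36, 13, -21])]
386 [(268, [40, 13, -2]), (273, [40, 14, -6]), (278, [32, -28, 7]), (283, [31, -31, 6]), (288, [30, -37, 6]), (293, [30, -40, 5]), (298, [30, -40, 3])]
381 [(268, [37, 13, -2]), (273, [37, 13, -5]), (278, [30, -23, 5]), (283, [30, -26, 4]), (288, [30, -28, 2]), (293, [30, -28, 0]), (298, [30, -28, -2])]
392 [(268, [43, 14, -3]), (273, [44, 14, -6]), (278, [35, -29, 7]), (283, [33, -35, 7]), (288, [32, -40, 7]), (293, [31, -45, 7]), (298, [31, -48, 6])]
d2 -0.034 [[309.0, 394.0], [281.0, 380.0]]
d2 0.011 [[309.0, 410.0], [282.0, 395.0]]
s5 -0.034 [[162.0, 271.0], [184.0, 254.0]]
s5 0.011 [[166.0, 283.0], [188.0, 266.0]]
```

```bash
python3 - <<'E'
import cv2,numpy as np
b=cv2.imread('pics/d2.png')[330:430,230:350]
cv2.imwrite('pics/c5.png',cv2.resize(b,(720,600),interpolation=cv2.INTER_CUBIC))
E
```

```text
(no output)
```

View pics/c5.png

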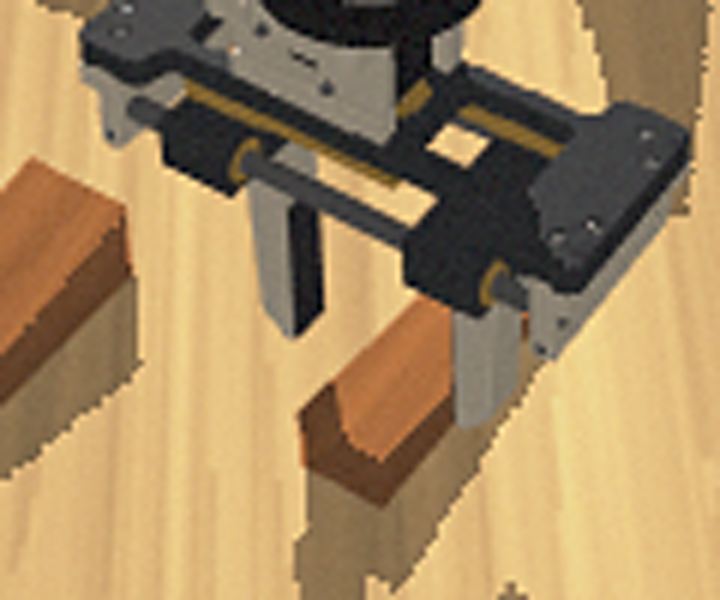

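The side view shows the fingertips hovering. Near tip at side (311,401) and far tip at (279,386) put them at about z = 27 mm, just above the wedge top. So the real tips stand about 26 mm behind where the text puts them. I'll go lower, watching force.

```bash
python3 -m creep '[[[0.2,0,0.2,0,0,0,0],[0.2,0,0.2,0,0,0,0],[0.2,0,0.2,0,0,0,0],[0.2,0,0.2,0,0,0,0],[0.2,0,0.2,0,0,0,0],[0.2,0,0.2,0,0,0,0],[0.2,0,0.2,0,0,0,0],[0.2,0,0.1,0,0,0,0]]]';  python3 - <<'E'
from m import *
s,M=st(); T=np.array(s['tool_pos'])
c=shot('side','d3');shot('scene','s6');w=shot('wrist','w4')
b=c['frame'][330:430,230:350,::-1]; a=w['frame'][200:440,180:480,::-1]
cv2.imwrite('pics/c6.png',np.hstack([cv2.resize(b,(400,333),interpolation=cv2.INTER_CUBIC),cv2.resize(a,(400,333))]))
P,ok=cloud(w); L=(P-T)@M*1000
h=(abs(L[...,0])<60)&(L[...,1]<12)&(P[...,2]>.002)&(np.abs(L[...,0])>22)&(abs(L[...,2])<12)&ok
print(np.percentile(L[h][:,1],[90,98,100]) if h.any() else None)
E
```

```text
t: 15.05
tool_pos: [0.4411, -0.3974, -0.0042]
orientation: [-1.51, 0.508, -0.507]
force: [-0.0, 0.1, 0.1]
opening: 0.0744
15.05 [ 0.4411 -0.3974 -0.0042] x [ 0.797 -0.604 -0.001] y [-0.     0.001 -1.   ] z [0.604 0.797 0.   ] F [-0.   0.1  0.1] op 0.07436522612752153 q [-0.82  0.29  1.68  0.    1.17 -0.17]
[-41.36917602 -29.17132568 -23.66022205]
```

View pics/c6.png

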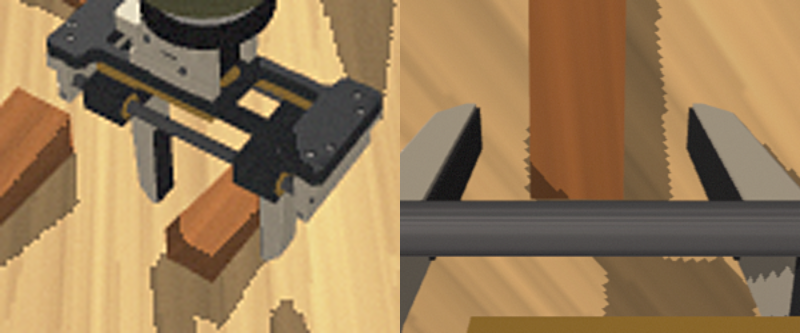

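Tips are still clear of the bench at a reported z of -4 mm with no force, so the offset is confirmed. Down a little more, then close.

```bash
python3 -m creep '[[[0.2,0,0.1,0,0,0,0],[0.2,0,0.1,0,0,0,0],[0.2,0,0.1,0,0,0,0],[0.2,0,0.1,0,0,0,0],[0.2,0,0.1,0,0,0,0],[0.2,0,0.1,0,0,0,0],[0.2,0,0.1,0,0,0,0],[0.2,0,0.1,0,0,0,0]]]'; python3 -m creep '[[[1,0,0,0,0,0,0],[1,0,0,0,0,0,0],[1,0,0,0,0,0,0],[1,0,0,0,0,0,0],[1,0,0,0,0,0,0],[1,0,0,0,0,0,0],[1,0,0,0,0,0,0],[1,0,0,0,0,0,0]]]' 40; python3 -m creep '[[[1,0,0,0,0,0,0],[1,0,0,0,0,0,0],[1,0,0,0,0,0,0],[1,0,0,0,0,0,0],[1,0,0,0,0,0,0],[1,0,0,0,0,0,0],[1,0,0,0,0,0,0],[1,0,0,0,0,0,0]]]' 40
```

```text
t: 16.0
tool_pos: [0.4415, -0.3978, -0.0121]
orientation: [-1.511, 0.507, -0.508]
force: [-0.7, -0.3, 0.3]
opening: 0.0744
t: 16.8
tool_pos: [0.4414, -0.3977, -0.0122]
orientation: [-1.51, 0.507, -0.508]
force: [0.4, -0.2, -0.1]
opening: 0.0335
t: 17.6
tool_pos: [0.4414, -0.3978, -0.0122]
orientation: [-1.51, 0.507, -0.508]
force: [0.7, 0.6, -0.5]
opening: 0.0337
```

```bash
python3 -m creep '[[[1,0,-1,0,0,0,0],[1,0,-1,0,0,0,0],[1,-0.4,-0.5,2,0,-4.1,0],[1,-0.4,0,2,0,-4.1,0],[1,-0.4,0,2,0,-4.1,0],[1,-0.4,0,2,0,-4.1,0],[1,-0.4,0,2,0,-4.1,0],[1,-0.4,0,2,0,-4.1,0]]]' 40; python3 -c "
from h import *
st()"
```

```text
t: 18.4
tool_pos: [0.4766, -0.2816, 0.0217]
orientation: [-1.57, 0.158, -0.169]
force: [0.3, -0.3, -1.1]
opening: 0.0334
18.4 [ 0.4766 -0.2816  0.0217] x [ 0.978 -0.206  0.007] y [ 0.006 -0.006 -1.   ] z [ 0.206  0.978 -0.004] F [ 0.3 -0.3 -1.1] op 0.033397446924117107 q [-0.63  0.15  1.79 -0.    1.19 -0.42]
```

```bash
python3 -m creep '[[[1,-0.3,0,1.7,0,0,0.4],[1,-0.3,0,1.7,0,0,0],[1,-0.3,0,1.7,0,0,0],[1,-0.3,0,1.7,0,0,0],[1,-0.3,0,1.7,0,0,0],[1,-0.3,0,1.7,0,0,0],[1,-0.2,0,1.4,0,0,0],[1,0,0,0.4,0,0,0]]]'; python3 - <<'E'
from m import *
st(); w=shot('wrist','w5'); shot('side','d4')
import door; door.door('s7')
P,ok=cloud(w); f=w['frame'].astype(int)
m=ok&(f[...,0]-f[...,2]>60)&(f[...,1]<115)&(P[...,2]<.07)&(P[...,2]>.01); m[:,:250]=0;m[:,390:]=0
n,l,s,_=cv2.connectedComponentsWithStats(m.astype(np.uint8)); i=1+np.argmax(s[1:,4]);print(s[i]); Q=P[l==i]
print(rect(Q)); vx,vy,x,y=cv2.fitLine(Q[:,:2].astype(np.float32),cv2.DIST_L2,0,.001,.001).ravel();print(vx,vy,x,y)
t=(Q[:,:2]-[x,y])@[vx,vy]; print('slope',np.polyfit(t,Q[:,2],1), 'door-line offset', (np.array([x,y])-[.5155,.003])@[.978,-.208])
E
```

```text
t: 19.2
tool_pos: [0.4838, -0.1521, 0.0257]
orientation: [-1.57, 0.169, -0.176]
force: [-0.5, -0.6, -1.7]
opening: 0.0335
19.2 [ 0.4838 -0.1521  0.0257] x [ 0.976 -0.218  0.005] y [ 0.003 -0.007 -1.   ] z [ 0.218  0.976 -0.006] F [-0.5 -0.6 -1.7] op 0.033543372604229266 q [-0.4   0.03  1.92 -0.01  1.19 -0.18]
n 828 [532.1  83.8 165.3  20.1  77.7] [[505, 5], [524, 1], [559, 162], [540, 167]]
dir -0.2286409 -0.9735108 at 0.5345003 0.072101705 a= 1.5938784 rmax 0.1696861545220906
[  272     0    84   345 22391]
(array([ 494.8, -101.3,  149. ,   35.1,   78.2]), [[462, -171], [497, -178], [527, -32], [493, -25]])
0.21397361 0.9768394 0.4963772 -0.09890017
slope [-0.14670189  0.05145061] door-line offset 0.0024931366705894867
```

View pics/w5.png

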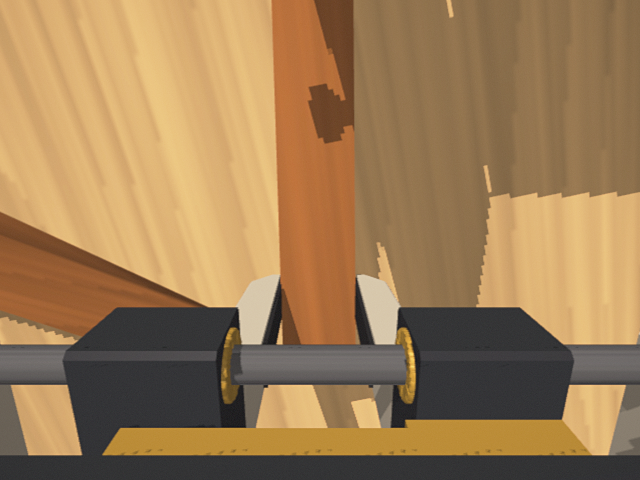

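The wedge is held squarely between the pads, its edges at columns 275–355, pointing at the door 2.5 mm off its line. I'll lower it flat and centre it.

```bash
python3 -m creep '[[[1,-0.1,0.6,0,0.35,0,0.3],[1,-0.1,0.6,0,0,0,0],[1,-0.05,0.6,0,0,0,0],[1,0,0.6,0,0,0,0],[1,0,0.5,0,0,0,0],[1,0,0.4,0,0,0,0],[1,0,0.2,0,0,0,0],[1,0,0.1,0,0,0,0]]]'; python3 -c "
from h import *
st()"
```

```text
t: 20.15
tool_pos: [0.4806, -0.1556, -0.0123]
orientation: [-1.563, 0.177, -0.173]
force: [-9.7, 3.8, 22.4]
opening: 0.0335
20.15 [ 0.4806 -0.1556 -0.0123] x [ 0.975 -0.221 -0.003] y [-0.003  0.001 -1.   ] z [ 0.221  0.975 -0.   ] F [-9.7  3.8 22.4] op 0.03351359697262625 q [-0.41  0.09  1.93 -0.    1.13 -0.19]
```

```bash
python3 -m creep '[[[1,0,-0.05,0,0,0,0],[1,0,0,0,0,0,0],[1,0,0,0.6,0,0,0],[1,0,0,0.8,0,0,0],[1,0,0,0.8,0,0,0],[1,0,0,0.8,0,0,0],[1,0,0,0.8,0,0,0],[1,0,0,0.4,0,0,0]]]'; python3 -c "
from h import *
st()"
```

```text
t: 20.95
tool_pos: [0.4909, -0.1108, -0.0119]
orientation: [-1.563, 0.177, -0.173]
force: [0.4, -0.9, -1.0]
opening: 0.0334
20.95 [ 0.4909 -0.1108 -0.0119] x [ 0.975 -0.221 -0.002] y [-0.002  0.001 -1.   ] z [0.221 0.975 0.   ] F [ 0.4 -0.9 -1. ] op 0.03339109418894043 q [-0.32  0.08  1.94 -0.    1.13 -0.1 ]
```

```bash
python3 -m creep '[[[1,0,0,0.2,0,0,0],[1,0,0,0.2,0,0,0],[1,0,0,0.2,0,0,0],[1,0,0,0.2,0,0,0],[1,0,0,0.2,0,0,0],[1,0,0,0.2,0,0,0],[1,0,0,0.1,0,0,0],[1,0,0,0,0,0,0]]]'; python3 -m creep '[[[1,0,0,0.03,0,0,0],[1,0,0,0.03,0,0,0],[1,0,0,0.03,0,0,0],[1,0,0,0.03,0,0,0],[1,0,0,0.03,0,0,0],[1,0,0,0.03,0,0,0],[1,0,0,0.03,0,0,0],[1,0,0,0.03,0,0,0]]]'
```

```text
t: 21.75
tool_pos: [0.4941, -0.0968, -0.0119]
orientation: [-1.563, 0.177, -0.173]
force: [-0.3, 0.5, -0.7]
opening: 0.0335
t: 22.55
tool_pos: [0.4946, -0.0946, -0.0119]
orientation: [-1.564, 0.177, -0.173]
force: [0.1, -0.0, -1.1]
opening: 0.0336
```

```bash
python3 -m creep '[[[1,0,0,0.03,0,0,0],[1,0,0,0.03,0,0,0],[1,0,0,0.03,0,0,0],[1,0,0,0.03,0,0,0],[1,0,0,0.03,0,0,0],[1,0,0,0.03,0,0,0],[1,0,0,0.03,0,0,0],[1,0,0,0.03,0,0,0]]]'; cat /dev/null; python3 door.py s8
```

```text
t: 23.35
tool_pos: [0.4952, -0.092, -0.0119]
orientation: [-1.564, 0.177, -0.173]
force: [-1.1, -0.5, -0.3]
opening: 0.0338
23.35 [ 0.4952 -0.092  -0.0119] x [ 0.975 -0.221 -0.002] y [-0.002  0.    -1.   ] z [ 0.221  0.975 -0.   ] F [-1.1 -0.5 -0.3] op 0.033848622316580694 q [-0.29  0.08  1.94 -0.    1.13 -0.06]
n 829 [532.7  83.6 165.6  20.5  78.2] [[506, 5], [526, 0], [560, 163], [540, 167]]
dir -0.2117511 -0.97732365 at 0.54079473 0.09759262 a= 1.5765634 rmax 0.16973193043715679
```

```bash
cat > ok.py <<'E'
from h import *
import sys,time
s,M=st(); a=-(np.array(s['force'])@M[:,2]); print('axial',round(a,2)); sys.exit(a>2.5)
E
python3 -m creep '[[[1,0,0,0.03,0,0,0],[1,0,0,0.03,0,0,0],[1,0,0,0.03,0,0,0],[1,0,0,0.03,0,0,0],[1,0,0,0.03,0,0,0],[1,0,0,0.03,0,0,0],[1,0,0,0.03,0,0,0],[1,0,0,0.03,0,0,0]]]' >/dev/null; python3 ok.py && python3 -m creep '[[[1,0,0,0.03,0,0,0],[1,0,0,0.03,0,0,0],[1,0,0,0.03,0,0,0],[1,0,0,0.03,0,0,0],[1,0,0,0.03,0,0,0],[1,0,0,0.03,0,0,0],[1,0,0,0.03,0,0,0],[1,0,0,0.03,0,0,0]]]' >/dev/null && python3 ok.py && python3 -m creep '[[[1,0,0,0.03,0,0,0],[1,0,0,0.03,0,0,0],[1,0,0,0.03,0,0,0],[1,0,0,0.03,0,0,0],[1,0,0,0.03,0,0,0],[1,0,0,0.03,0,0,0],[1,0,0,0.03,0,0,0],[1,0,0,0.03,0,0,0]]]' >/dev/null && python3 ok.py && python3 -m creep '[[[1,0,0,0.03,0,0,0],[1,0,0,0.03,0,0,0],[1,0,0,0.03,0,0,0],[1,0,0,0.03,0,0,0],[1,0,0,0.03,0,0,0],[1,0,0,0.03,0,0,0],[1,0,0,0.03,0,0,0],[1,0,0,0.03,0,0,0]]]' >/dev/null && python3 ok.py
```

```text
24.2 [ 0.4958 -0.0894 -0.0119] x [ 0.975 -0.221 -0.002] y [-0.002  0.    -1.   ] z [ 0.221  0.975 -0.   ] F [ 0.1  0.6 -1.3] op 0.03344959098276845 q [-0.28  0.08  1.94 -0.    1.13 -0.06]
axial -0.56False
```

```bash
sed -i 's/sys.exit(a>2.5)/sys.exit(int(a>2.5))/; s/s,M=st()/s,M=st();/' ok.py
python3 -m creep '[[[1,0,0,0.03,0,0,0],[1,0,0,0.03,0,0,0],[1,0,0,0.03,0,0,0],[1,0,0,0.03,0,0,0],[1,0,0,0.03,0,0,0],[1,0,0,0.03,0,0,0],[1,0,0,0.03,0,0,0],[1,0,0,0.03,0,0,0]]]' >/dev/null; python3 ok.py && python3 -m creep '[[[1,0,0,0.03,0,0,0],[1,0,0,0.03,0,0,0],[1,0,0,0.03,0,0,0],[1,0,0,0.03,0,0,0],[1,0,0,0.03,0,0,0],[1,0,0,0.03,0,0,0],[1,0,0,0.03,0,0,0],[1,0,0,0.03,0,0,0]]]' >/dev/null && python3 ok.py && python3 -m creep '[[[1,0,0,0.03,0,0,0],[1,0,0,0.03,0,0,0],[1,0,0,0.03,0,0,0],[1,0,0,0.03,0,0,0],[1,0,0,0.03,0,0,0],[1,0,0,0.03,0,0,0],[1,0,0,0.03,0,0,0],[1,0,0,0.03,0,0,0]]]' >/dev/null && python3 ok.py && python3 -m creep '[[[1,0,0,0.03,0,0,0],[1,0,0,0.03,0,0,0],[1,0,0,0.03,0,0,0],[1,0,0,0.03,0,0,0],[1,0,0,0.03,0,0,0],[1,0,0,0.03,0,0,0],[1,0,0,0.03,0,0,0],[1,0,0,0.03,0,0,0]]]' >/dev/null && python3 ok.py
```

```text
File "ok.py", line 3
    s,M=st();; a=-(np.array(s['force'])@M[:,2]); print('axial',round(a,2)); sys.exit(int(a>2.5))
             ^
SyntaxError: invalid syntax
```

```bash
sed -i 's/;;/;/' ok.py
python3 ok.py && python3 -m creep '[[[1,0,0,0.03,0,0,0],[1,0,0,0.03,0,0,0],[1,0,0,0.03,0,0,0],[1,0,0,0.03,0,0,0],[1,0,0,0.03,0,0,0],[1,0,0,0.03,0,0,0],[1,0,0,0.03,0,0,0],[1,0,0,0.03,0,0,0]]]' >/dev/null && python3 ok.py && python3 -m creep '[[[1,0,0,0.03,0,0,0],[1,0,0,0.03,0,0,0],[1,0,0,0.03,0,0,0],[1,0,0,0.03,0,0,0],[1,0,0,0.03,0,0,0],[1,0,0,0.03,0,0,0],[1,0,0,0.03,0,0,0],[1,0,0,0.03,0,0,0]]]' >/dev/null && python3 ok.py && python3 -m creep '[[[1,0,0,0.03,0,0,0],[1,0,0,0.03,0,0,0],[1,0,0,0.03,0,0,0],[1,0,0,0.03,0,0,0],[1,0,0,0.03,0,0,0],[1,0,0,0.03,0,0,0],[1,0,0,0.03,0,0,0],[1,0,0,0.03,0,0,0]]]' >/dev/null && python3 ok.py
```

```text
25.0 [ 0.4964 -0.0869 -0.0119] x [ 0.975 -0.221 -0.002] y [-0.002  0.    -1.   ] z [ 0.221  0.975 -0.   ] F [-1.  -0.1 -0.3] op 0.03356368100902902 q [-0.27  0.08  1.94 -0.    1.13 -0.05]
axial 0.31
25.8 [ 0.497  -0.0843 -0.0119] x [ 0.975 -0.221 -0.002] y [-0.002  0.    -1.   ] z [ 0.221  0.975 -0.   ] F [-0.   0.5 -0.6] op 0.033635324178770874 q [-0.27  0.08  1.94 -0.    1.13 -0.05]
axial -0.48
26.6 [ 0.4975 -0.0818 -0.0119] x [ 0.975 -0.221 -0.002] y [-0.002  0.    -1.   ] z [ 0.221  0.975 -0.   ] F [-0.6 -0.5 -0.3] op 0.03342384346116012 q [-0.26  0.08  1.94 -0.    1.13 -0.04]
axial 0.57
27.4 [ 0.4981 -0.0792 -0.0119] x [ 0.975 -0.221 -0.002] y [-0.002  0.    -1.   ] z [ 0.221  0.975 -0.   ] F [ 0.6  1.3 -0.9] op 0.03314847643909564 q [-0.26  0.08  1.94 -0.    1.13 -0.04]
axial -1.36
```

```bash

python3 ok.py && python3 -m creep '[[[1,0,0,0.03,0,0,0],[1,0,0,0.03,0,0,0],[1,0,0,0.03,0,0,0],[1,0,0,0.03,0,0,0],[1,0,0,0.03,0,0,0],[1,0,0,0.03,0,0,0],[1,0,0,0.03,0,0,0],[1,0,0,0.03,0,0,0]]]' >/dev/null && python3 ok.py && python3 -m creep '[[[1,0,0,0.03,0,0,0],[1,0,0,0.03,0,0,0],[1,0,0,0.03,0,0,0],[1,0,0,0.03,0,0,0],[1,0,0,0.03,0,0,0],[1,0,0,0.03,0,0,0],[1,0,0,0.03,0,0,0],[1,0,0,0.03,0,0,0]]]' >/dev/null && python3 ok.py && python3 -m creep '[[[1,0,0,0.03,0,0,0],[1,0,0,0.03,0,0,0],[1,0,0,0.03,0,0,0],[1,0,0,0.03,0,0,0],[1,0,0,0.03,0,0,0],[1,0,0,0.03,0,0,0],[1,0,0,0.03,0,0,0],[1,0,0,0.03,0,0,0]]]' >/dev/null && python3 ok.py && python3 -m creep '[[[1,0,0,0.03,0,0,0],[1,0,0,0.03,0,0,0],[1,0,0,0.03,0,0,0],[1,0,0,0.03,0,0,0],[1,0,0,0.03,0,0,0],[1,0,0,0.03,0,0,0],[1,0,0,0.03,0,0,0],[1,0,0,0.03,0,0,0]]]' >/dev/null && python3 ok.py
```

```text
27.4 [ 0.4981 -0.0792 -0.0119] x [ 0.975 -0.221 -0.002] y [-0.002  0.    -1.   ] z [ 0.221  0.975 -0.   ] F [ 0.6  1.3 -0.9] op 0.03314847643909564 q [-0.26  0.08  1.94 -0.    1.13 -0.04]
axial -1.36
28.2 [ 0.4987 -0.0766 -0.0119] x [ 0.975 -0.221 -0.002] y [-0.002  0.    -1.   ] z [ 0.221  0.975 -0.   ] F [0.2 0.4 0.1] op 0.03336122763847965 q [-0.25  0.08  1.94 -0.    1.13 -0.03]
axial -0.46
29.0 [ 0.4993 -0.0741 -0.0119] x [ 0.975 -0.221 -0.002] y [-0.002  0.    -1.   ] z [ 0.221  0.975 -0.   ] F [ 0.1 -0.4  0.1] op 0.033737598556176106 q [-0.25  0.08  1.93 -0.    1.13 -0.03]
axial 0.41
29.8 [ 0.4999 -0.0715 -0.0119] x [ 0.975 -0.221 -0.002] y [-0.002  0.    -1.   ] z [ 0.221  0.975 -0.   ] F [ 0.1  1.  -0.6] op 0.03350735090710371 q [-0.24  0.08  1.93 -0.    1.13 -0.02]
axial -0.98
30.6 [ 0.5004 -0.069  -0.0119] x [ 0.975 -0.221 -0.002] y [-0.002  0.    -1.   ] z [ 0.221  0.975 -0.   ] F [-0.4 -0.4 -1. ] op 0.03363153868211923 q [-0.24  0.08  1.93 -0.    1.13 -0.02]
axial 0.5
```

```bash

python3 -m creep '[[[1,0,0,0.03,0,0,0],[1,0,0,0.03,0,0,0],[1,0,0,0.03,0,0,0],[1,0,0,0.03,0,0,0],[1,0,0,0.03,0,0,0],[1,0,0,0.03,0,0,0],[1,0,0,0.03,0,0,0],[1,0,0,0.03,0,0,0]]]' >/dev/null && python3 ok.py && python3 -m creep '[[[1,0,0,0.03,0,0,0],[1,0,0,0.03,0,0,0],[1,0,0,0.03,0,0,0],[1,0,0,0.03,0,0,0],[1,0,0,0.03,0,0,0],[1,0,0,0.03,0,0,0],[1,0,0,0.03,0,0,0],[1,0,0,0.03,0,0,0]]]' >/dev/null && python3 ok.py && python3 -m creep '[[[1,0,0,0.03,0,0,0],[1,0,0,0.03,0,0,0],[1,0,0,0.03,0,0,0],[1,0,0,0.03,0,0,0],[1,0,0,0.03,0,0,0],[1,0,0,0.03,0,0,0],[1,0,0,0.03,0,0,0],[1,0,0,0.03,0,0,0]]]' >/dev/null && python3 ok.py && python3 -m creep '[[[1,0,0,0.03,0,0,0],[1,0,0,0.03,0,0,0],[1,0,0,0.03,0,0,0],[1,0,0,0.03,0,0,0],[1,0,0,0.03,0,0,0],[1,0,0,0.03,0,0,0],[1,0,0,0.03,0,0,0],[1,0,0,0.03,0,0,0]]]' >/dev/null && python3 ok.py
```

```text
31.4 [ 0.5008 -0.067  -0.012 ] x [ 0.975 -0.221 -0.003] y [-0.003 -0.    -1.   ] z [ 0.221  0.975 -0.001] F [ 0.2 -1.6 -1.2] op 0.033733826656788285 q [-0.23  0.08  1.93 -0.    1.13 -0.01]
axial 1.52
32.2 [ 0.501  -0.0654 -0.0122] x [ 0.975 -0.221 -0.003] y [-0.003 -0.002 -1.   ] z [ 0.221  0.975 -0.002] F [-0.1 -3.2 -0.7] op 0.03358347217752939 q [-0.23  0.09  1.93 -0.    1.13 -0.01]
axial 3.13
```

Contact has begun, about 3 N axial. I'll let go now and tap it from the thick end with shut fingers, so it seats flat by itself.

```bash

python3 -m creep '[[[0.3,0,0,0,0,0,0],[0.3,0,0,0,0,0,0],[0.3,0,0,0,0,0,0],[0.3,0,0,0,0,0,0],[0.3,0,-1,0,0,0,0],[0.3,0,-1.2,0,0,0,0],[0.3,0,-1.2,0,0,0,0],[0.3,0,-1.2,0,0,0,0]]]'; python3 -m creep '[[[0.3,0,0,-1.2,0,0,0],[1,0,0,-1.2,0,0,0],[1,0,0,-1.2,0,0,0],[1,0,0,-1.2,0,0,0],[1,0,0,-0.2,0,0,0],[1,0,0,0,0,0,0],[1,0,0,0,0,0,0],[1,0,0,0,0,0,0]]]'; python3 -c "
from m import *
st(); w=shot('wrist','w6'); shot('side','d5')
import door; door.door('s9')
P,ok=cloud(w); f=w['frame'].astype(int)
m=ok&(f[...,0]-f[...,2]>60)&(f[...,1]<115)&(P[...,2]<.07)&(P[...,2]>.003); m[:,:250]=0;m[:,390:]=0
n,l,s,_=cv2.connectedComponentsWithStats(m.astype(np.uint8)); i=1+np.argmax(s[1:,4]);print(s[i]); Q=P[l==i]
print(rect(Q)); print(cv2.fitLine(Q[:,:2].astype(np.float32),cv2.DIST_L2,0,.001,.001).ravel())"
```

```text
t: 33.0
tool_pos: [0.5009, -0.0636, 0.0369]
orientation: [-1.563, 0.178, -0.172]
force: [0.3, 0.5, 0.1]
opening: 0.0649
t: 33.8
tool_pos: [0.4895, -0.1183, 0.0388]
orientation: [-1.563, 0.178, -0.176]
force: [-0.3, 0.3, 0.3]
opening: 0.0136
33.8 [ 0.4895 -0.1183  0.0388] x [ 0.975 -0.223 -0.001] y [-0.001  0.    -1.   ] z [ 0.223  0.975 -0.   ] F [-0.3  0.3  0.3] op 0.013629405709108446 q [-0.34  0.    1.91 -0.    1.23 -0.11]
n 820 [531.7  83.9 165.4  20.7  77.8] [[504, 5], [524, 1], [559, 163], [539, 167]]
dir -0.21642765 -0.97629863 at 0.52898794 0.04911226 a= 1.5813509 rmax 0.16961766765150701
[  282     0    66   216 11580]
(array([507.4, -36.2, 111.5,  33.4,  78.3]), [[480, -87], [512, -94], [535, 15], [502, 22]])
[ 0.21700011  0.97617155  0.5072031  -0.03938289]
```

```bash

python3 -m creep '[[[1,0,0.8,0,0,0,0],[1,0,0.8,0,0,0,0],[1,0,0.8,0,0,0,0],[1,0,0.8,0,0,0,0],[1,0,0.7,0,0,0,0],[1,0,0.5,0,0,0,0],[1,0,0.3,0,0,0,0],[1,0,0.1,0,0,0,0]]]'; python3 ok.py && python3 -m creep '[[[1,0,0,0.3,0,0,0],[1,0,0,0.3,0,0,0],[1,0,0,0.3,0,0,0],[1,0,0,0.3,0,0,0],[1,0,0,0.2,0,0,0],[1,0,0,0.2,0,0,0],[1,0,0,0,0,0,0],[1,0,0,0,0,0,0]]]'; python3 ok.py
```

```text
t: 34.75
tool_pos: [0.4889, -0.117, -0.0145]
orientation: [-1.563, 0.177, -0.173]
force: [-0.4, 0.2, 0.0]
opening: 0.0006
34.75 [ 0.4889 -0.117  -0.0145] x [ 0.975 -0.221 -0.003] y [-0.003  0.001 -1.   ] z [0.221 0.975 0.   ] F [-0.4  0.2  0. ] op 0.0006174732121546516 q [-0.34  0.08  1.94 -0.    1.12 -0.11]
axial -0.13
t: 35.55
tool_pos: [0.494, -0.1, -0.0131]
orientation: [-1.564, 0.175, -0.174]
force: [-0.6, 1.2, -0.2]
opening: 0.0005
35.55 [ 0.494  -0.1    -0.0131] x [ 0.975 -0.221 -0.   ] y [-0.  0. -1.] z [ 0.221  0.975 -0.   ] F [-0.6  1.2 -0.2] op 0.0004809232744694517 q [-0.3   0.08  1.94 -0.    1.12 -0.08]
axial -1.06
```

```bash

python3 -m creep '[[[1,0,0,0.03,0,0,0],[1,0,0,0.03,0,0,0],[1,0,0,0.03,0,0,0],[1,0,0,0.03,0,0,0],[1,0,0,0.03,0,0,0],[1,0,0,0.03,0,0,0],[1,0,0,0.03,0,0,0],[1,0,0,0.03,0,0,0]]]' >/dev/null; python3 ok.py && python3 -m creep '[[[1,0,0,0.03,0,0,0],[1,0,0,0.03,0,0,0],[1,0,0,0.03,0,0,0],[1,0,0,0.03,0,0,0],[1,0,0,0.03,0,0,0],[1,0,0,0.03,0,0,0],[1,0,0,0.03,0,0,0],[1,0,0,0.03,0,0,0]]]' >/dev/null && python3 ok.py && python3 -m creep '[[[1,0,0,0.03,0,0,0],[1,0,0,0.03,0,0,0],[1,0,0,0.03,0,0,0],[1,0,0,0.03,0,0,0],[1,0,0,0.03,0,0,0],[1,0,0,0.03,0,0,0],[1,0,0,0.03,0,0,0],[1,0,0,0.03,0,0,0]]]' >/dev/null && python3 ok.py
```

```text
36.35 [ 0.4943 -0.0988 -0.0131] x [ 0.975 -0.221 -0.001] y [-0.001 -0.001 -1.   ] z [ 0.221  0.975 -0.002] F [-0.8 -3.1 -0.1] op -0.00015119345013285415 q [-0.3   0.08  1.94 -0.    1.12 -0.07]
axial 3.24
```

```bash

python3 -m creep '[[[1,0,0,0.04,0,0,0],[1,0,0,0.04,0,0,0],[1,0,0,0.04,0,0,0],[1,0,0,0.04,0,0,0],[1,0,0,0.04,0,0,0],[1,0,0,0.04,0,0,0],[1,0,0,0.04,0,0,0],[1,0,0,0.04,0,0,0]]]' >/dev/null; python3 ok.py;  python3 -c "
from h import *
import time
F=[]
for i in range(1):
    c=optics.read_camera('wrist'); F.append(readout.read_state()['force'])
print(F)"
```

```text
37.15 [ 0.4945 -0.0974 -0.0131] x [ 0.975 -0.221 -0.001] y [-0.002 -0.004 -1.   ] z [ 0.221  0.975 -0.005] F [-1.9 -5.8  0.7] op 0.0005339035420536936 q [-0.29  0.08  1.94 -0.01  1.12 -0.07]
axial 6.1
[array([-1.363033  , -5.639836  ,  0.06362661])]
```

```bash

python3 -m creep '[[[1,0,0,0.05,0.05,0,0],[1,0,0,0.05,0.05,0,0],[1,0,0,0.05,0.05,0,0],[1,0,0,0.05,0.05,0,0],[1,0,0,0.05,0.05,0,0],[1,0,0,0.05,0.05,0,0],[1,0,0,0.05,0.05,0,0],[1,0,0,0.05,0.05,0,0]]]' >/dev/null; python3 ok.py;  python3 -c "
from h import *
c=optics.read_camera('wrist'); s=readout.read_state();print(s['force'],s['tool_pos'])"
```

```text
38.0 [ 0.4946 -0.0969 -0.0131] x [ 0.975 -0.221 -0.001] y [-0.002 -0.003 -1.   ] z [ 0.221  0.975 -0.004] F [-2.8 -5.8  0.2] op 0.0003816034218987604 q [-0.29  0.08  1.94 -0.    1.12 -0.07]
axial 6.3
[-1.22357219 -6.32081511  0.35449708] [ 0.49463636 -0.09689853 -0.01313793]
```

```bash

python3 -m creep '[[[1,0,0,0.08,0.05,0,0],[1,0,0,0.08,0.05,0,0],[1,0,0,0.08,0.05,0,0],[1,0,0,0.08,0.05,0,0],[1,0,0,0.08,0.05,0,0],[1,0,0,0.08,0.05,0,0],[1,0,0,0.08,0.05,0,0],[1,0,0,0.08,0.05,0,0]]]' >/dev/null; python3 ok.py;  python3 -c "
from h import *
c=optics.read_camera('wrist'); s=readout.read_state();print(s['force'],s['tool_pos'])"
```

```text
38.85 [ 0.4948 -0.0961 -0.0131] x [ 0.975 -0.221 -0.001] y [-0.002 -0.005 -1.   ] z [ 0.221  0.975 -0.005] F [-2.6 -8.1  0.4] op 0.0003539014659336161 q [-0.29  0.08  1.94 -0.01  1.12 -0.06]
axial 8.49
[-2.10392917 -8.33347186 -0.37057734] [ 0.49481486 -0.09612477 -0.01311073]
```

```bash

python3 -m creep '[[[1,0,0,0.12,0.08,0,0],[1,0,0,0.12,0.08,0,0],[1,0,0,0.12,0.08,0,0],[1,0,0,0.12,0.08,0,0],[1,0,0,0.12,0.08,0,0],[1,0,0,0.12,0.08,0,0],[1,0,0,0.12,0.08,0,0],[1,0,0,0.12,0.08,0,0]]]' >/dev/null; python3 ok.py;  python3 -c "
from h import *
c=optics.read_camera('wrist'); s=readout.read_state();print(s['force'],s['tool_pos'])"
```

```text
39.7 [ 0.495  -0.0952 -0.0131] x [ 0.975 -0.221 -0.002] y [-0.003 -0.007 -1.   ] z [ 0.221  0.975 -0.008] F [ -2.5 -10.3  -0.3] op 0.0002425535719693672 q [-0.29  0.08  1.94 -0.01  1.12 -0.06]
axial 10.55
[-2.91306154 -9.83227985  0.22654543] [ 0.49505845 -0.09518432 -0.01306416]
```

```bash

python3 -m creep '[[[1,0,0,0.15,0.1,0,0],[1,0,0,0.15,0.1,0,0],[1,0,0,0.15,0.1,0,0],[1,0,0,0.15,0.1,0,0],[1,0,0,0.15,0.1,0,0],[1,0,0,0.15,0.1,0,0],[1,0,0,0.15,0.1,0,0],[1,0,0,0.15,0.1,0,0]]]' >/dev/null; python3 ok.py;  python3 -c "
from h import *
c=optics.read_camera('wrist'); s=readout.read_state();print(s['force'],s['tool_pos'])"
```

```text
40.55 [ 0.4952 -0.0946 -0.0131] x [ 0.975 -0.221 -0.002] y [-0.005 -0.011 -1.   ] z [ 0.221  0.975 -0.012] F [ -2.5 -10.7  -0.5] op 0.0008952699121499118 q [-0.28  0.08  1.94 -0.01  1.12 -0.05]
axial 10.99
[ -3.32522016 -11.01814032   0.22386082] [ 0.49522483 -0.09456829 -0.01301113]
```

```bash

python3 -m creep '[[[1,0,0,0.2,0.25,0,0],[1,0,0,0.2,0.25,0,0],[1,0,0,0.2,0.25,0,0],[1,0,0,0.2,0.25,0,0],[1,0,0,0.2,0.25,0,0],[1,0,0,0.2,0.25,0,0],[1,0,0,0.2,0.25,0,0],[1,0,0,0.2,0.25,0,0]]]' >/dev/null; python3 ok.py;  python3 -c "
from h import *
c=optics.read_camera('wrist'); s=readout.read_state();print(s['force'],s['tool_pos'])"
```

```text
41.4 [ 0.4956 -0.0929 -0.0132] x [ 0.975 -0.221 -0.003] y [-0.003  0.002 -1.   ] z [0.221 0.975 0.002] F [ -3.9 -12.9   0.1] op 0.00012769525111683147 q [-0.29  0.08  1.94  0.    1.12 -0.07]
axial 13.41
[ -3.65486863 -13.33985675   0.65029527] [ 0.49557261 -0.09292789 -0.0131723 ]
```

Axial push is about 13.5 N, which means roughly 8–12.5 N on the door over the whole friction range. I'll back off and check.

```bash

python3 -m creep '[[[1,0,0,-0.2,0,0,0],[1,0,0,-0.5,0,0,0],[1,0,0,-1,0,0,0],[1,0,0,-2,0,0,0],[1,0,0,-2,0,0,0],[1,0,-1,-2,0,0,0],[1,0,-3,-2,0,0,0],[1,0,-3,-1,0,0,0]]]'; python3 - <<'E'
from m import *
st(); w=shot('wrist','w7'); d=shot('side','d6')
import door; door.door('s10')
s=np.load('pics/s10.npz')
for nm,c in (('wrist',w),('scene',s)):
    P,ok=cloud(c); f=c['frame'].astype(int); U=np.array([.208,.978]); D=P[...,:2]-[.5155,.003]
    t=D@U; q=D@[.978,-.208]
    m=ok&(t<-.001)&(t>-.13)&(abs(q)<.03)&(P[...,2]>.005)&(P[...,2]<.035); Q=P[m]
    n,l,s_,_=cv2.connectedComponentsWithStats(m.astype(np.uint8)); i=1+np.argmax(s_[1:,4]); Q=P[l==i]
    print(nm,len(Q),*rect(Q),'t',np.percentile(t[l==i],[0,1]),'slope',np.polyfit(t[l==i],Q[:,2],1))
o=np.hstack([cv2.resize(s['frame'][200:410,160:440,::-1],(400,300)),cv2.resize(d['frame'][150:390,250:570-0,::-1],(400,300))]); cv2.imwrite('pics/c7.png',o)
a=np.load('pics/s0.npz')
for nm,(x,y,z) in dict(pot=(.7225,-.325,.055),loupe=(.7226,-.1926,.04),sample=(.714,-.083,.022)).items():
    r=[]
    for c in (a,s):
        P,ok=cloud(c); m=ok&(np.hypot(P[...,0]-x,P[...,1]-y)<.06)&(abs(P[...,2]-z)<.006); r.append(P[m][:,:2].mean(0))
    print(nm,'moved mm',np.round((r[1]-r[0])*1000,1))
E
```

```text
t: 42.25
tool_pos: [0.4675, -0.1975, 0.0528]
orientation: [-1.553, 0.181, -0.164]
force: [0.5, 0.7, 0.3]
opening: 0.0007
42.25 [ 0.4675 -0.1975  0.0528] x [ 0.976 -0.218 -0.012] y [-0.009  0.012 -1.   ] z [0.218 0.976 0.01 ] F [0.5 0.7 0.3] op 0.0007126336747556375 q [-0.51  0.01  1.88  0.01  1.27 -0.29]
n 832 [531.6  83.9 165.5  21.8  78. ] [[504, 5], [525, 1], [559, 163], [538, 167]]
dir -0.22514106 -0.9743262 at 0.53861374 0.09114371 a= 1.5902848 rmax 0.16958378299307192
wrist 3673 [499.9 -73.2  26.   34.   76.9] [[480, -82], [514, -90], [519, -64], [486, -57]] t [-0.09055918 -0.09035286] slope [0.07040099 0.02780487]
scene 600 [506.4 -40.8  86.4  39.6  80. ] [[479, -80], [518, -87], [533, -2], [494, 5]] t [-0.0878772  -0.08690888] slope [-0.10356731  0.01480045]
pot moved mm [-0.3 -0.1]
loupe moved mm [-0. -0.]
sample moved mm [0.1 0.2]
```

View pics/c7.png

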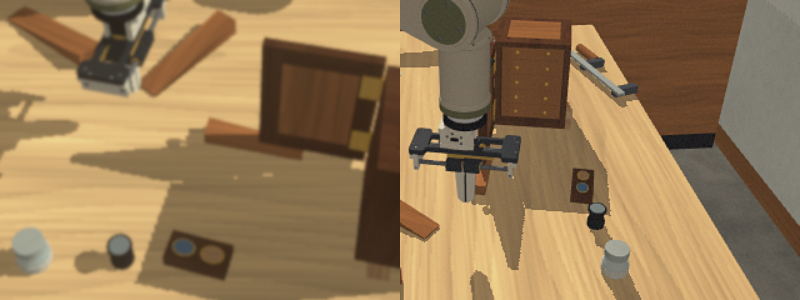

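The picture shows the wedge under the door's free end in line with it at (255,138), the door square, and the bystanders unmoved. The robot is clear, so I'm handing in.

```bash
python3 -m creep '[[[1,0,-2,-1,0,0,0],[1,0,-1,-1,0,0,0],[1,0,0,0,0,0,0],[1,0,0,0,0,0,0],[1,0,0,0,0,0,0],[1,0,0,0,0,0,0],[1,0,0,0,0,0,0],[1,0,0,0,0,0,0]]]'; python3 -c "
from h import *
print(robot.close_job())"
```

```text
t: 43.2
tool_pos: [0.4621, -0.2141, 0.0777]
orientation: [-1.549, 0.182, -0.161]
force: [0.3, 0.0, 0.8]
opening: 0.0004
the job is handed in; nothing more can be done
None
```

I swung the door out square and slid the smallest wedge flat under its free end, in line with the door. I let go and tapped the wedge in from its thick end with the fingers shut, then backed off and handed the job in at about 43 s. The hand-in gives no verdict.

**Last checks**
- **Door:** it stands at about 1.58–1.59 rad, against a target of 1.571.
- **Wedge:** it lies within about 0.04 rad of the door's line. The grip point is about 65 mm outside the free edge, roughly x = -0.235 m in the hinge frame.
- **Bystanders:** all three moved less than 0.5 mm.
- **Robot:** it is clear of everything.

**What was not certain or disagreed**
- **Force on the door:** I could not measure this directly. The final push of about 13.5 N along the wedge means about 8–12.5 N on the door, over the stated friction range. The push rose more slowly with travel than the hinge stiffness predicts, probably because the fingers and arm flex, so I did not use travel as a second check.
- **Wedge flatness:** I could not confirm this well from the images, because the depth-fitted slopes at the end were unreliable.
- **Fingertips:** they really stand about 25 mm shorter than stated. The first two grasps closed above the wedge without moving it, and I corrected this after looking at the side and wrist views.

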